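Walk the marble lamp base square to the fence

TASK

Without lifting or gripping anything, push the heavy marble lamp base round with the fingertips, nudging its corners in turn, until one of its sides squarely faces the wooden fence, then push it home so that this side lies flat against the fence. Push it gently, turn it square before it reaches the fence (no corner may strike the fence), and do not touch the freshly glued brass stem. Leave the bowl of screws, the carton and the screwdriver where they are.

Things in the scene. Friction and masses are not known exactly. Their poses are not given: they have to be found in the camera images.
- lamp_base: heavy square slab of pale marble, 105 x 105 mm and 32 mm high, 0.7 to 1 kg, flat on the table with only friction holding it (a fingertip push of roughly 5 to 15 N slides it; pushing one side near its end by 10 mm turns it roughly 5 degrees and also moves its centre ahead by 5 to 8 mm). Too wide to grip. Origin at the centre of its underside; its x and y axes are square to its sides, z up. All four sides are alike: any one may end against the fence.
- stem: short brass stem glued upright on the middle of the slab, moving with it: a flange 34 mm across and 4 mm high, then a rod 18 mm across, its top 62 mm above the table. Origin at the centre of the slab's top. Must not be touched.
- fence: straight dark wooden strip, 270 mm long, 22 mm thick and 26 mm high, fixed immovably to the table (by two black suction feet with red levers behind it). Origin on the table at the middle of its flat working face, the face towards the lamp base; x points from that face into the wood, away from the lamp base; y runs along the fence. The lamp base starts 135 to 155 mm (centre to working face) in front of it, turned 24 to 45 degrees out of square either way.
- screw_bowl: loose white ceramic bowl of screws, 104 mm across the rim, 45 mm high; origin at the centre of its underside. Leave alone.
- carton: loose orange carton standing upright, 45 x 70 mm and 110 mm high; origin at the centre of its underside. Leave alone.
- screwdriver: loose screwdriver with a red handle, about 200 mm long, lying on the table to the side, handle towards its own -x. Leave alone.
There are look-alikes about, which are no part of the job. Leave any black or green look-alike of the lamp_base alone.

How it is judged (in metres and radians):
At the end, for the whole second after the job is handed in: The slab lies flat on the table at rest, one side against the fence's working face: its centre at most 55.7 mm from that face (a gap of about 3 mm), that side parallel to the fence within 0.05 rad (3 degrees), and its centre within 90 mm of the middle of the fence along it (x of lamp_base in the frame of fence between -0.0557 and -0.05 m and y of lamp_base in the frame of fence between -0.09 and 0.09 m and (angle between the x axis of lamp_base and the x axis of fence, either way round below 0.05 rad or angle between the y axis of lamp_base and the x axis of fence, either way round below 0.05 rad) and height (world z) of lamp_base below 0.004 m and angle between lamp_base's own z axis and vertical below 0.03 rad and linear speed of lamp_base below 0.01 m/s); the robot touches nothing.
It fails at once if the lamp base is lifted or tipped (height (world z) of lamp_base above 0.006 m or angle between lamp_base's own z axis and vertical above 0.1 rad).
It fails at once if the lamp base touches the fence while more than 0.2 rad (11 degrees) out of square (contact force between lamp_base and fence above 0.3 N and angle between the x axis of lamp_base and the x axis of fence, either way round above 0.2 rad and angle between the y axis of lamp_base and the x axis of fence, either way round above 0.2 rad).
It fails at once if the lamp base is knocked: it moves faster than 0.3 m/s (linear speed of lamp_base above 0.3 m/s).
It fails at once if the brass stem is touched (contact force between any of the fingers, the arm and stem above 0.3 N).
It fails at once if a bystander is moved by more than 15 mm (distance of any of screw_bowl, carton, screwdriver from where it was at the start of the episode above 0.015 m).
It also fails if it takes over 58 s, if anything falls off the work surface, if the arm or the gripper's body presses on something with over 40 N, if the wrist force passes 120 N, or if a joint passes its speed limit or range.

ROBOT

A 6-joint arm with a two-finger parallel gripper is mounted at the origin on the work surface. World frame = base frame: x ahead of the robot, y to its left, z up, the work surface at z = 0. Lengths are in mm, angles in rad, forces in N, time in s.
With the tool pointing down it reaches from about 300 to 775 mm from the base axis. Payload 14.6 kg.
Tool frame: the origin (TCP) lies at the very end of the fingers, on their centre line; the grasp point (between the pads) lies 19 mm behind it; z points along the fingers, y is the line along which they close (so a half turn about z gives the same grasp; the last joint's range is limited). The gripper opens to 94 mm and grips with 3 to 60 N. Pads are 16 mm wide; open, the fingers measure 119 mm over their backs; the gripper's body (75 mm by 177 mm) begins 78 mm behind the grasp point.
Start: joints at [1.121, 0.3, 1.521, -0, 1.321, -0.067], TCP at [205.432, 510.183, 205.446] pointing down, gripper open.
Joint ranges: [-3.03, 3.03], [-0.79, 2.21], [0.23, 2.52], [-1.04, 4.18], [0, 3.07], [-2.55, 2.55]. Speed limits (rad/s): [2.22, 2.22, 2.57, 3.14, 3.14, 3.14].

INTERFACE

Orientations are given as [roll, pitch, yaw] about the fixed x, y, z axes, in that order (R = Rz(yaw) Ry(pitch) Rx(roll)).
In Python, from cell import manip gives the robot as it stands.
- The arm moves only by the tool servo_tool, never from a script. Its argument "motion" is a list that holds one entry, the list of rows, each a list of 7 numbers: the shift along the world's x, y, z as a fraction of full scale, then the turn, a rotation vector about the world's x, y, z as a fraction of full scale, then the closure, from 0 (fully open) to 1 (shut). In form: [[[x, y, z, rx, ry, rz, gripper], ...]]. A call has 1 to 10 rows; each row is the pose to reach, as a shift and turn from the pose commanded when the call began, turning the shorter way round; what a row does not reach only later rows make up. Full scale, the value 1, is 0.5 m for a shift and pi rad for a turn. A row lasts 1/10 s, in which the tool goes at most 50 mm and 8.59 degrees, less where a joint would pass 70% of its speed; a pose out of reach is approached as far as the arm can. A call with a number of a shift or a turn outside -1 to 1 is refused whole. A call with a gripper value outside its range is refused whole. The fingers move at their own pace and stop on an object; "newtons" is the grip in N (left out, the last holds). Time passes only in rows, so rows that repeat a pose let the fingers close. It gives the time, the measured TCP pose, the force, the opening and the grip force at its end, in the units of the state.
- manip.read_state(): the state, without advancing time (a new reading comes with each control period).
- manip.camera(name): name is "side" or "top"; returns a dict with "frame" (420x560x3 uint8, red, green, blue), "range_z" (420x560 float32, mm along the optical axis (not along the pixel's ray), 0 where there is no reading), "vfov" (degrees; the focal length in pixels is half the picture's height over the tangent of half this angle, whatever the lens; pixels are square), "cx", "cy" (the principal point, pixels), "cam_to_world" (4x4, takes a point from camera to world coordinates). Camera axes: x right, y down, z forward; pixel columns grow to the right and rows downward; lengths in mm; the calibration is good to about 2 mm. A picture is of the moment at which its call begins.
- manip.sign_off(): hands the job in; it is judged then, once.
The state is a dict: "clock": time; "joints": joint angles; "qd": joint speeds; "effort": joint torques, N m; "eef_pos": TCP position; "eef_rot": TCP orientation; "wrist_force": force on the tool from outside, world axes, zero at the start; "moment": the same for the moment, N m; "finger_gap": finger opening in mm; "finger_force": force on a finger pad.
Only numpy, scipy, OpenCV 4.12 (cv2) and the standard library are available. Lean on these libraries where they do the work, as an engineer would, in place of code of your own. Each camera call takes 0.05 s, during which the arm holds its last target. There are 200 camera calls.

## Working session

There is one attempt and no reset: what is moved stays moved. The work goes in short steps, Python scripts to look and compute and a tool call to move; the robot and the scene stay as the last step left them, time stands still between calls to the robot, and variables do not carry over. Pictures are saved under pics/ and viewed, at most 10 in all, crops included, and the job is handed in when it is done.

Besides the shell and the picture viewer there is one more tool, called after "Request:" as a command line: name --argument value ..., lists and objects as JSON in quotes. servo_tool: Moves the arm, as the interface text tells. Its arguments: {"type":"object","properties":{"motion":{"type":"array"},"newtons":{"type":"number"}},"required":["motion"]}

```bash
mkdir -p pics
cat > h.py <<'E'
import numpy as np, cv2
from cell import manip
def cam(n):
    c=manip.camera(n); h=c["frame"].shape[0]
    c["f"]=h/2/np.tan(np.radians(c["vfov"])/2); return c
def cloud(c):
    z=c["range_z"].astype(float); v,u=np.indices(z.shape)
    P=np.stack([(u-c["cx"])*z/c["f"],(v-c["cy"])*z/c["f"],z,np.ones_like(z)],-1)@np.array(c["cam_to_world"]).T
    P=P[...,:3]; P[z<=0]=np.nan; return P
def save(c,n): cv2.imwrite("pics/"+n,c["frame"][...,::-1])
E
python3 - <<'E'
from h import *
for n in("top","side"):
    c=cam(n); save(c,n+"0.png"); print(n,c["f"],np.round(c["cam_to_world"],3).tolist())
    np.save(n+"0.npy",cloud(c))
print(manip.read_state())
E
```

```text
top 476.28145400057076 [[-0.033, -0.978, 0.204, 318.283], [-0.999, 0.032, -0.009, 18.443], [0.002, -0.204, -0.979, 1112.244], [0.0, 0.0, 0.0, 1.0]]
side 475.87891841946987 [[0.686, -0.477, 0.55, -12.75], [-0.728, -0.458, 0.511, -538.102], [0.008, -0.75, -0.661, 718.701], [0.0, 0.0, 0.0, 1.0]]
{'clock': 0.1, 'joints': array([ 1.12137344e+00,  3.00420307e-01,  1.52149098e+00,  9.89479638e-06,
        1.32071144e+00, -6.66079654e-02]), 'qd': array([ 0.00119912, -0.00208593, -0.00215928,  0.00047997,  0.00068426,
       -0.00096229]), 'effort': array([ 9.26609246e-04, -5.32640219e+01, -3.53290451e+01,  7.10254395e-02,
        2.34098959e-02, -5.10548080e-05]), 'eef_pos': array([205.34858641, 509.98225161, 204.95230735]), 'eef_rot': array([-3.14056549e+00, -7.81241349e-05,  2.75877523e+00]), 'wrist_force': array([-0.59071838, -0.26738468,  0.78232042]), 'moment': array([-0.01876957, -0.00943789,  0.02955489]), 'finger_force': 0.0, 'finger_gap': 94.02277889836485}
```

View pics/top0.png

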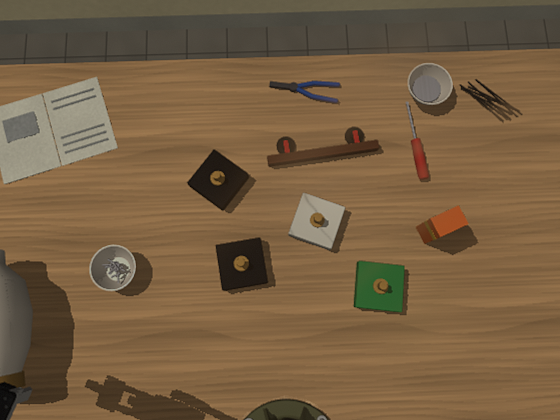

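View pics/side0.png

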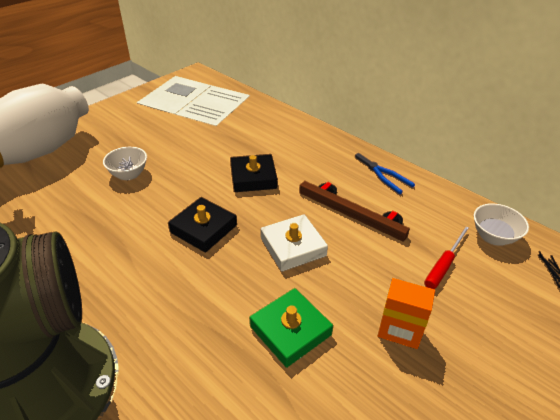

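The top view shows the white slab at about (317,221), with the fence from (268,160) to (380,147) just above it in the picture (+x). Black look-alikes are at (218,180) and (242,264), the green one at (381,287), the carton at (445,225) and the bowl of screws at (113,268).

```bash
cat >> h.py <<'E'
def rect(c,P,box,zr,white=None):
    f=c["frame"].astype(int); v,u=np.indices(P.shape[:2])
    m=(u>box[0])&(u<box[2])&(v>box[1])&(v<box[3])&(P[...,2]>zr[0])&(P[...,2]<zr[1])
    if white: m&=(f.min(-1)>110)&(f.max(-1)-f.min(-1)<50)
    if not white is None: m=cv2.morphologyEx(m.astype(np.uint8),cv2.MORPH_CLOSE,np.ones((3,3)))>0
    q=P[m]; q=q[np.isfinite(q[:,0])]
    return cv2.minAreaRect(q[:,:2].astype(np.float32)),q
FENCE=None
E
python3 - <<'E'
from h import *
c=cam("top"); P=cloud(c)
for nm,b,zr in [("slab",(275,180,360,260),(27,38)),("fence",(255,135,395,172),(20,32)),("blk1",(180,140,260,220),(27,38)),("blk2",(205,225,280,300),(27,38)),("green",(345,250,415,320),(27,38)),("carton",(410,195,475,250),(60,120)),("bowl",(85,240,140,295),(35,55))]:
    r,q=rect(c,P,b,zr); print(nm,np.round(r[0],1),np.round(r[1],1),round(r[2],1),len(q),q[:,2].mean().round(1), np.round(cv2.boxPoints(r),0).tolist())
E
```

```text
slab [514.9 -89.3] [104.5 104.8] 68.3 1927 32.3 [[447.0, -119.0], [544.0, -157.0], [583.0, -60.0], [486.0, -21.0]]
fence [ 697.8 -112. ] [ 56.9 269.8] 6.6 1133 25.7 [[654.0, 19.0], [685.0, -249.0], [742.0, -243.0], [711.0, 25.0]]
blk1 [622.4 138.5] [105.6 105.5] 52.0 1820 32.3 [[548.0, 129.0], [631.0, 64.0], [697.0, 148.0], [613.0, 213.0]]
blk2 [421.  87.] [105.2 105. ] 7.9 2037 32.3 [[362.0, 132.0], [376.0, 28.0], [480.0, 42.0], [466.0, 146.0]]
green [ 360.2 -223.5] [105.8 105.2] 82.1 2100 32.2 [[301.0, -269.0], [405.0, -283.0], [420.0, -178.0], [315.0, -164.0]]
carton [ 489.3 -364.3] [45.3 72.4] 22.5 844 105.0 [[454.0, -340.0], [482.0, -406.0], [524.0, -389.0], [496.0, -322.0]]
bowl [420.  373.3] [102.6 101.3] 1.2 475 42.6 [[368.0, 423.0], [370.0, 322.0], [472.0, 324.0], [470.0, 425.0]]
```

Request:
servo_tool --motion '[[[0.32,-0.9,0,0,0,0.158,0.3],[0.32,-0.9,0,0,0,0.158,0.3],[0.32,-0.9,0,0,0,0.158,0.3],[0.32,-0.9,0,0,0,0.158,0.3],[0.32,-0.9,0,0,0,0.158,0.3],[0.32,-0.9,0,0,0,0.158,0.3],[0.32,-0.9,0,0,0,0.158,0.3],[0.32,-0.9,0,0,0,0.158,0.3],[0.32,-0.9,0,0,0,0.158,0.3],[0.32,-0.9,0,0,0,0.158,0.3]]]'

```text
clock: 1.15
eef_pos: [365.7, 57.6, 205.6]
eef_rot: [-3.141, 0.0, -3.03]
wrist_force: [0.5, 0.1, 1.0]
finger_gap: 65.2
finger_force: 0.0
```

Request:
servo_tool --motion '[[[0.093,-0.256,0,0,0,0,0.3],[0.093,-0.256,0,0,0,0,0.3],[0.093,-0.256,0,0,0,0,0.3],[0.093,-0.256,-0.1,0,0,0,0.3],[0.093,-0.256,-0.2,0,0,0,0.3],[0.093,-0.256,-0.3,0,0,0,0.3],[0.093,-0.256,-0.36,0,0,0,0.3],[0.093,-0.256,-0.385,0,0,0,0.3],[0.093,-0.256,-0.385,0,0,0,0.3],[0.093,-0.256,-0.385,0,0,0,0.3]]]'

```text
clock: 2.15
eef_pos: [412.2, -67.9, 13.4]
eef_rot: [-3.142, 0.0, -3.028]
wrist_force: [0.5, -0.4, 0.5]
finger_gap: 65.6
finger_force: 0.0
```

Run:
```python
from h import *
c=cam("side"); save(c,"side1.png"); s=manip.read_state(); print(s["eef_pos"],s["wrist_force"],s["finger_gap"])
```

```text
[412.46118486 -67.94664916  13.78637194] [0.29179448 0.76970586 0.88456008] 65.74390600086377
```

View pics/side1.png

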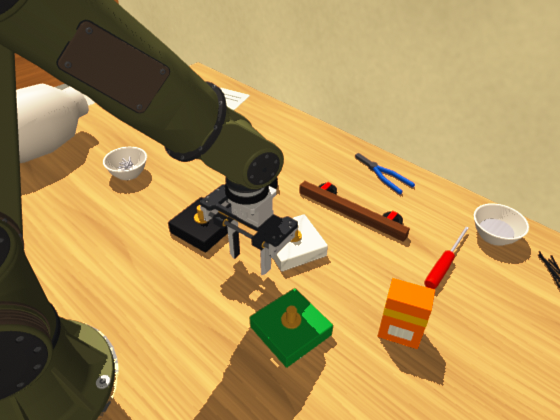

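The side view shows the fingers down behind the white slab, the right finger at about (267,265) beside its rear corner and clear of the black and green slabs. I start the nudge.

Request:
servo_tool --motion '[[[0.02,0.002,0,0,0,0,0.3],[0.042,0.005,0,0,0,0,0.3],[0.05,0.005,0,0,0,0,0.3],[0.057,0.0,0,0,0,0,0.3],[0.064,-0.006,0,0,0,0,0.3],[0.071,-0.012,0,0,0,0,0.3],[0.078,-0.018,0,0,0,0,0.3],[0.085,-0.023,0,0,0,0,0.3],[0.092,-0.028,0,0,0,0,0.3],[0.098,-0.033,0,0,0,0,0.3]]]'

```text
clock: 3.2
eef_pos: [461.3, -84.6, 12.9]
eef_rot: [-3.142, 0.0, -3.028]
wrist_force: [-3.8, -0.2, 3.1]
finger_gap: 65.7
finger_force: 1.9
```

```bash
cat > m.py <<'E'
from h import *
# estimate slab pose in fence frame from white top-surface points of both cameras: fit square
from scipy.optimize import minimize
R=np.array([[.9934,.115],[-.115,.9934]]); O=np.array([669.5,-115.])
def run(box=(380,-220,680,20)):
    Q=[]
    for n in("top","side"):
        c=cam(n); P=cloud(c); f=c["frame"].astype(int)
        m=(P[...,2]>28)&(P[...,2]<36.5)&(P[...,0]>box[0])&(P[...,0]<box[2])&(P[...,1]>box[1])&(P[...,1]<box[3])&(f.min(-1)>110)&(f.max(-1)-f.min(-1)<60)
        m=cv2.erode(m.astype(np.uint8),np.ones((2,2)))>0
        q=(P[m][:,:2]-O)@R.T; Q.append(q)
        r=cv2.minAreaRect(q.astype(np.float32)); print(n,len(q),np.round(r[0],1),np.round(r[1],1),round((r[2]+45)%90-45,1))
    s=manip.read_state(); print("tcp fence",np.round(R@(s["eef_pos"][:2]-O),1),"z",s["eef_pos"][2].round(1),"F",np.round(R@s["wrist_force"][:2],1),s["clock"])
run()
E
python3 m.py
```

```text
top 309 [-102.8   31.4] [100.6  37. ] -9.2
side 582 [-154.1   39.4] [102.4 134.7] -9.9
tcp fence [-203.1   54.1] z 13.0 F [-0.6 -0.2] 3.3
```

Request:
servo_tool --motion '[[[-0.012,-0.001,0,0,0,0,0.3],[-0.008,-0.039,0,0,0,0,0.3],[-0.002,-0.038,0,0,0,0,0.3],[0.006,-0.037,0,0,0,0,0.3],[0.014,-0.037,0,0,0,0,0.3],[0.022,-0.036,0,0,0,0,0.3],[0.03,-0.035,0,0,0,0,0.3],[0.037,-0.034,0,0,0,0,0.3],[0.044,-0.034,0,0,0,0,0.3],[0.05,-0.033,0,0,0,0,0.3]]]'

```text
clock: 4.3
eef_pos: [486.1, -100.7, 12.9]
eef_rot: [-3.142, -0.0, -3.028]
wrist_force: [-4.3, -2.6, 2.6]
finger_gap: 65.8
finger_force: 2.0
```

```bash
python3 m.py
python3 - <<'E'
from h import *
c=cam("top"); cv2.imwrite("pics/t2.png",cv2.resize(c["frame"][130:270,240:400,::-1],None,fx=4,fy=4,interpolation=cv2.INTER_CUBIC))
E
```

```text
top 306 [-98.4  47.5] [99.3 61.1] -2.4
side 350 [-147.8   43.2] [104.9  85.5] -0.0
tcp fence [-180.2   35.4] z 12.9 F [ 0.2 -0.2] 4.4
```

View pics/t2.png

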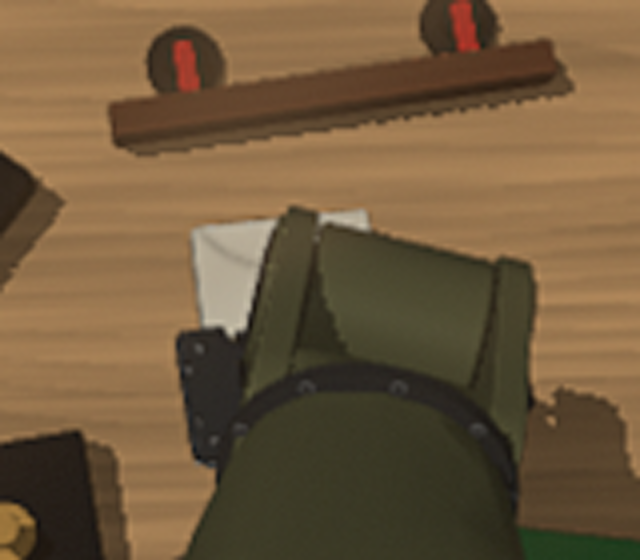

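The crop shows the slab's far edge from (193,230) to (368,210) and the fence's edge from (110,100) to (553,42). They are parallel within about 1–2°, and both fingers are against the rear side. I push ahead along the fence normal.

Request:
servo_tool --motion '[[[0.01,0.001,0,0,0,0,0.3],[0.02,0.002,0,0,0,0,0.3],[0.03,0.003,0,0,0,0,0.3],[0.04,0.005,0,0,0,0,0.3],[0.05,0.006,0,0,0,0,0.3],[0.06,0.007,0,0,0,0,0.3],[0.07,0.008,0,0,0,0,0.3],[0.08,0.009,0,0,0,0,0.3],[0.09,0.01,0,0,0,0,0.3],[0.1,0.012,0,0,0,0,0.3]]]'

```text
clock: 5.45
eef_pos: [536.3, -94.8, 12.9]
eef_rot: [-3.142, -0.0, -3.028]
wrist_force: [-3.0, -0.4, -0.4]
finger_gap: 65.8
finger_force: 1.7
```

```bash
python3 m.py
python3 - <<'E'
from h import *
c=cam("top"); cv2.imwrite("pics/t3.png",cv2.resize(c["frame"][130:230,250:400,::-1],None,fx=5,fy=5,interpolation=cv2.INTER_CUBIC))
E
```

```text
top 214 [-40.5  86.3] [33.6 55. ] -20.5
side 391 [-92.2  43.4] [108.8  93.2] -1.0
tcp fence [-129.4   35.4] z 13.1 F [ 0.2 -0.4] 5.55
```

View pics/t3.png

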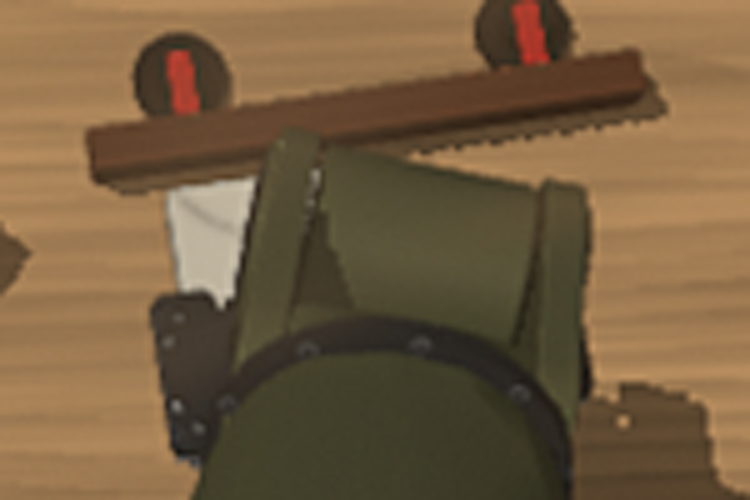

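The slab's far edge, (170,188) to (255,178), is still parallel to the fence with a gap of about 15 mm. I close it slowly.

Request:
servo_tool --motion '[[[0.004,0.0005,0,0,0,0,0.3],[0.008,0.001,0,0,0,0,0.3],[0.012,0.0014,0,0,0,0,0.3],[0.016,0.0018,0,0,0,0,0.3],[0.02,0.0023,0,0,0,0,0.3],[0.023,0.0027,0,0,0,0,0.3],[0.026,0.003,0,0,0,0,0.3],[0.028,0.0032,0,0,0,0,0.3],[0.03,0.0035,0,0,0,0,0.3]]]'

```text
clock: 6.5
eef_pos: [550.6, -93.2, 13.1]
eef_rot: [3.142, -0.001, -3.028]
wrist_force: [-5.6, -1.3, 3.9]
finger_gap: 65.4
finger_force: 2.9
```

Request:
servo_tool --motion '[[[0.001,0.0001,0,0,0,0,0.3],[0.002,0.0002,0,0,0,0,0.3],[0.002,0.0002,0,0,0,0,0.3]]]'

```text
clock: 6.8
eef_pos: [551.7, -93.0, 13.1]
eef_rot: [3.142, -0.001, -3.028]
wrist_force: [-4.6, -0.7, 3.0]
finger_gap: 66.0
finger_force: 2.5
```

Request:
servo_tool --motion '[[[0.001,0.0001,0,0,0,0,0.3],[0.002,0.0002,0,0,0,0,0.3],[0.002,0.0002,0,0,0,0,0.3]]]'

```text
clock: 7.1
eef_pos: [552.6, -92.9, 13.1]
eef_rot: [3.142, -0.001, -3.028]
wrist_force: [-4.8, -0.1, 2.1]
finger_gap: 66.0
finger_force: 2.5
```

Request:
servo_tool --motion '[[[0.001,0.0001,0,0,0,0,0.3],[0.002,0.0002,0,0,0,0,0.3],[0.002,0.0002,0,0,0,0,0.3]]]'

```text
clock: 7.4
eef_pos: [552.7, -92.9, 13.1]
eef_rot: [3.141, -0.003, -3.028]
wrist_force: [-12.3, -1.9, 8.9]
finger_gap: 65.7
finger_force: 6.4
```

Request:
servo_tool --motion '[[[0.001,0.0001,0,0,0,0,0.3],[0.002,0.0002,0,0,0,0,0.3],[0.002,0.0002,0,0,0,0,0.3]]]'

```text
clock: 7.7
eef_pos: [552.8, -92.9, 13.1]
eef_rot: [3.141, -0.005, -3.028]
wrist_force: [-20.2, -1.6, 13.3]
finger_gap: 65.8
finger_force: 10.2
```

The force has climbed to 20 N with no further movement, so the side is seated against the fence. I back off straight, then lift.

Request:
servo_tool --motion '[[[-0.006,-0.0007,0,0,0,0,0.3],[-0.02,-0.0023,0,0,0,0,0.3],[-0.06,-0.007,0,0,0,0,0.3],[-0.12,-0.014,0,0,0,0,0.3],[-0.16,-0.018,0,0,0,0,0.3],[-0.16,-0.018,0.1,0,0,0,0.3],[-0.16,-0.018,0.2,0,0,0,0.3],[-0.16,-0.018,0.3,0,0,0,0.3],[-0.16,-0.018,0.4,0,0,0,0.3],[-0.16,-0.018,0.4,0,0,0,0.3]]]'

```text
clock: 8.7
eef_pos: [477.0, -102.3, 219.4]
eef_rot: [-3.137, 0.01, -3.028]
wrist_force: [-0.6, -0.8, -0.1]
finger_gap: 65.9
finger_force: 0.0
```

Request:
servo_tool --motion '[[[0,0.6,0,0,0,0,0.3],[0,0.6,0,0,0,0,0.3],[0,0.6,0,0,0,0,0.3],[0,0.6,0,0,0,0,0.3],[0,0.6,0,0,0,0,0.3],[0,0.6,0,0,0,0,0.3],[0,0.6,0,0,0,0,0.3],[0,0.6,0,0,0,0,0.3]]]'

```text
clock: 9.5
eef_pos: [474.5, 198.9, 212.1]
eef_rot: [-3.141, -0.001, -3.026]
wrist_force: [-0.2, 0.1, 0.7]
finger_gap: 65.8
finger_force: 0.0
```

```bash
sed -i 's/^run()/run((480,-220,720,20))/' m.py; python3 m.py
python3 - <<'E'
from h import *
c=cam("top"); cv2.imwrite("pics/t4.png",cv2.resize(c["frame"][120:240,240:400,::-1],None,fx=4,fy=4,interpolation=cv2.INTER_CUBIC))
E
```

```text
top 1298 [-53.3  49.7] [100.4 100.4] -0.1
side 1123 [-54.2  46.6] [100.8 103. ] -0.6
tcp fence [-157.4  332.7] z 212.5 F [0.  0.2] 9.6
```

View pics/t4.png

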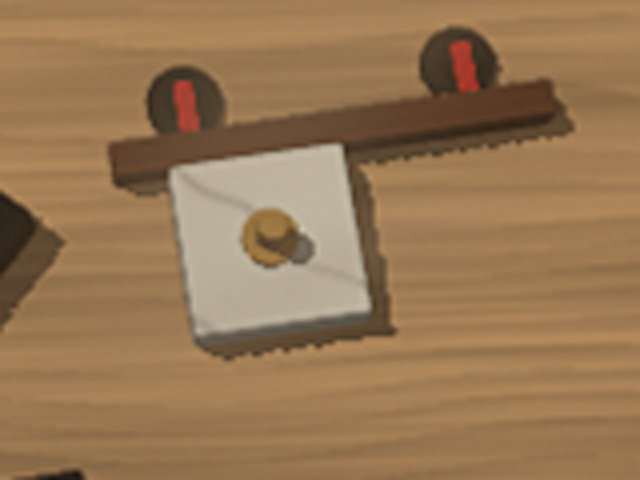

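The slab lies flat against the fence, its far edge from (170,168) to (343,145) with no gap, about 0.3° out of square and about 48 mm along from the fence's middle.

```bash
python3 -c "
from cell import manip; print(manip.sign_off())"
```

```text
the job is handed in; nothing more can be done
None
```

I handed the job in: the lamp base lies flat against the fence, within about 1° of square, its centre about 53 mm from the working face and 48 mm along from the fence's middle; the arm is clear, the stem and bystanders were never approached, and sign-off returned no verdict.

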